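# Square up the tube-rack plates

### The job

Square up the slipped stack of four white tube-rack plates in the aluminium stand: tap their near and left edges in until all four lie flush against both of its stops. Then set the dark steel weight gently on the middle of the squared stack and let go of it, leaving the plates flush. Do not knock the other things about.

Things in the scene. Friction and masses are not known exactly. Their poses are not given: they have to be found in the camera images.
- stand: Aluminium squaring stand, fixed. Origin on the table straight below the centre of a squared-up stack; x away from the robot, y left; turned up to 0.2 rad. A plinth 20 mm high (x -45 to 75, y -95 to 65 mm) carries the plates; their squared-up near edge (x -60 mm) and left edge (y 80 mm) stand out past it. Two 60 mm high stops form the far right corner; near and left sides are open.
- far_stop (a point): Middle of the top of the far stop's inner face, which is 12 mm thick, at x = 60 mm of the stand, y -92 to 80 mm, and faces -x. The plates' far edges must touch it.
- right_stop (a point): Middle of the top of the right stop's inner face, 12 mm thick, at y = -80 mm of the stand, x -50 to 72 mm, facing +y. The plates' right edges must touch it.
- handle_bar (a point): Middle of the stand's carrying handle: a level steel bar 14 mm thick along the stand's y, above the near edge (x -60 mm, 140 mm above the table). Posts at y 135 and -113 mm; 6 mm high feet, the left one x -73 to -39, y 60 to 150 mm. It stops the body of an upright tool at the near edge; a tool leaning back about 30 degrees towards the robot gets its fingers under it.
- plate1: Lowest of four equal stacked white plates with dark round tube holes on top, 120 (x) x 160 (y) x 8 mm, about 0.11 kg, loose, smooth. Origin: centre of its underside, 20 mm above the table. At the start 10 to 27 mm out towards the stand's -x and as much to its +y, turned up to 0.09 rad; squared up, its origin is straight above the stand's origin, axes parallel.
- plate2: Second from below of four equal stacked white plates with dark round tube holes on top, 120 (x) x 160 (y) x 8 mm, about 0.11 kg, loose, smooth. Origin: centre of its underside, 28 mm above the table. At the start 10 to 27 mm out towards the stand's -x and as much to its +y, turned up to 0.09 rad; squared up, its origin is straight above the stand's origin, axes parallel.
- plate3: Third from below of four equal stacked white plates with dark round tube holes on top, 120 (x) x 160 (y) x 8 mm, about 0.11 kg, loose, smooth. Origin: centre of its underside, 36 mm above the table. At the start 10 to 27 mm out towards the stand's -x and as much to its +y, turned up to 0.09 rad; squared up, its origin is straight above the stand's origin, axes parallel.
- plate4: Top of four equal stacked white plates with dark round tube holes on top, 120 (x) x 160 (y) x 8 mm, about 0.11 kg, loose, smooth. Origin: centre of its underside, 44 mm above the table. At the start 10 to 27 mm out towards the stand's -x and as much to its +y, turned up to 0.09 rad; squared up, its origin is straight above the stand's origin, axes parallel.
- weight: Dark steel weight, about 0.7 kg: disc 70 mm across, 18 mm thick, with an upright round stem 24 mm across and 47 mm long on it (65 mm high in all). Stands on the table right of the stand, in a row with the sand timer and the jar in any order, about 110 mm apart. Origin: centre of its underside, z along the stem. Grip the stem, e.g. 45 mm above the origin.
- timer: Bystander: sand timer, two flat green caps 56 mm across joined by a waisted glass, 120 mm tall, standing; origin at the centre of its underside.
- jar: Bystander: capped specimen jar, 60 mm across, 85 mm tall; origin at the centre of its underside.
- sanitizer: Bystander: pump bottle, 70 mm across, 190 mm tall; origin at the centre of its underside.
- bowl: Bystander: steel bowl, 120 mm across the rim, 45 mm tall; origin at the centre of its underside.
- screwdriver: Bystander: screwdriver lying on the table to the left of the stand.
- labels: Bystander: roll of labels lying flat, 80 mm across, 28 mm high; origin at the centre of its underside.
Mind the look-alikes: they are no part of the job. What is shaped like the plate4 but pink or purple is not meant. Leave any brown look-alike of the plate3 alone.

How it is judged:
On the way, in this order (a step that is already met when the one before it is completed fails the run):
1. all four plates lie flush against both stops, with the weight not yet on them (x of plate1 in the frame of stand between -0.003 and 0.003 m and y of plate1 in the frame of stand between -0.003 and 0.003 m and z of plate1 in the frame of stand between 0.017 and 0.023 m and angle between the x axis of each of plate1, plate2, plate3, plate4 and the x axis of stand, either way round below 0.035 rad and x of plate2 in the frame of stand between -0.003 and 0.003 m and y of plate2 in the frame of stand between -0.003 and 0.003 m and z of plate2 in the frame of stand between 0.025 and 0.031 m and x of plate3 in the frame of stand between -0.003 and 0.003 m and y of plate3 in the frame of stand between -0.003 and 0.003 m and z of plate3 in the frame of stand between 0.033 and 0.039 m and x of plate4 in the frame of stand between -0.003 and 0.003 m and y of plate4 in the frame of stand between -0.003 and 0.003 m and z of plate4 in the frame of stand between 0.041 and 0.047 m and contact force between weight and plate4 below 0.01 N), for 0.2 s.
2. the weight stands on the middle of the squared stack, let go (horizontal distance between weight and stand below 0.03 m and angle between weight's own z axis and vertical below 0.06 rad and z of weight in the frame of stand between 0.048 and 0.056 m and contact force between weight and plate4 above 2 N and contact force between the fingers and weight below 0.1 N), for 0.2 s.
At the end, for the whole second after the job is handed in: All four plates lie in their order on the stand within 3 mm of touching the far and right stops, square to it within 2 degrees, flat; the weight stands upright on the top plate, its centre within 30 mm of the middle of the squared stack, let go; all at rest (all of step 2 and x of plate1 in the frame of stand between -0.003 and 0.003 m and y of plate1 in the frame of stand between -0.003 and 0.003 m and z of plate1 in the frame of stand between 0.017 and 0.023 m and angle between the x axis of each of plate1, plate2, plate3, plate4 and the x axis of stand, either way round below 0.035 rad and x of plate2 in the frame of stand between -0.003 and 0.003 m and y of plate2 in the frame of stand between -0.003 and 0.003 m and z of plate2 in the frame of stand between 0.025 and 0.031 m and x of plate3 in the frame of stand between -0.003 and 0.003 m and y of plate3 in the frame of stand between -0.003 and 0.003 m and z of plate3 in the frame of stand between 0.033 and 0.039 m and x of plate4 in the frame of stand between -0.003 and 0.003 m and y of plate4 in the frame of stand between -0.003 and 0.003 m and z of plate4 in the frame of stand between 0.041 and 0.047 m and linear speed of each of plate1, plate2, plate3, plate4, weight below 0.02 m/s).
It fails at once if a bystander (timer, jar, sanitizer, bowl, screwdriver or labels) is shoved more than 40 mm or tipped over (distance of any of timer, jar, sanitizer, bowl, screwdriver, labels from where it was at the start of the episode above 0.04 m or angle between any of timer, jar, sanitizer, bowl, labels's own z axis and vertical above 0.6 rad).
It fails at once if the weight is let fall: faster than 0.5 m/s with no finger on it (linear speed of weight above 0.5 m/s and contact force between the fingers and weight below 0.05 N).
It also fails if it takes over 72 s, if anything falls off the work surface, if the arm or the gripper's body presses on something with over 40 N, if the wrist force passes 120 N, or if a joint passes its speed limit or range.

### The arm

A 7-joint arm with a two-finger parallel gripper is mounted at the origin on the work surface. World frame = base frame: x ahead of the robot, y to its left, z up, the work surface at z = 0. Lengths are in m, angles in rad, forces in N, time in s.
With the tool pointing down it reaches from about 0.4 to 0.9 m from the base axis. Payload 5.6 kg.
Tool frame: the origin (TCP) lies between the finger pads; the fingertips stand arm.tcp_to_tips ahead of it and the grasp point (between the pads) lies 2 mm behind it (arm.tcp_to_tips is the distance from the TCP to the fingertips, in m); z points along the fingers, y is the line along which they close (so a half turn about z gives the same grasp; the last joint's range is limited). The gripper opens to 92 mm and grips with 3 to 60 N. Pads are 20 mm wide; open, the fingers measure 128 mm over their backs; the gripper's body (75 mm by 189 mm) begins 69 mm behind the grasp point.
Start: joints at [1.164, 0.468, -0.012, 1.603, 0.006, 1.071, -0.056], TCP at [0.231, -0.607, 0.232] pointing down, gripper open.
Joint ranges: [-2.53, 2.53], [-0.31, 2.02], [-1.57, 1.55], [0.28, 2.44], [-1.29, 4.43], [0.15, 1.84], [-2.92, 2.92]. Speed limits (rad/s): [2.57, 2.57, 3.14, 3.14, 3.14, 3.14, 3.14].

### API

Orientations are given as a unit quaternion [w, x, y, z].
In Python, from rig import arm, viewer gives the robot as it stands. The module is installed in compiled form; this text tells all that it offers.
- The arm moves only by the tool jog_arm, never from a script. Its argument "plan" is text: rows parted by semicolons, each of 6 numbers parted by spaces: the shift along the world's x, y, z in mm, then the turn, a rotation vector about the world's x, y, z in degrees. A call has 1 to 5 rows; each row is the pose to reach, as a shift and turn from the pose commanded when the call began; what a row does not reach only later rows make up. A row lasts 1/10 s, in which the tool goes at most 50 mm and 8.59 degrees, less where a joint would pass 70% of its speed; a pose out of reach is approached as far as the arm can. A call with a gripper value outside its range is refused whole. "gripper" is the opening, from -1 (shut) to 1 (fully open), set as the call begins (left out, the last holds). The fingers move at their own pace and stop on an object; "grip_force" is the grip in N (left out, the last holds). Time passes only in rows, so rows that repeat a pose let the fingers close. It gives the time, the measured TCP pose, the force, the opening and the grip force at its end, in the units of the state.
- arm.sense(): the state, without advancing time (a new reading comes with each control period).
- viewer.get_image(name): name is "side" or "top"; returns the picture (420x560x3 uint8, red, green, blue); there is no depth.
- viewer.get_calibration(name): a dict with "fov_y" (degrees; the focal length in pixels is half the picture's height over the tangent of half this angle, whatever the lens; pixels are square), "cx", "cy" (the principal point, pixels), "eye" and "attitude" of the camera in the world. Camera axes: x right, y up, looking along -z (the intrinsics and any distortion apply to the point x, -y, -z); pixel columns grow to the right and rows downward; lengths in m; the calibration is good to about 2 mm. A picture is of the moment at which its call begins. get_calibration takes no time and is no camera call.
- arm.sign_off(): hands the job in; it is judged then, once.
The state is a dict: "clock": time; "joint_positions": joint angles; "dq": joint speeds; "tau": joint torques, N m; "ee_pos": TCP position; "orientation": TCP orientation; "force": force on the tool from outside, world axes, zero at the start; "ft_torque": the same for the moment, N m; "grip_width": finger opening in m; "grasp_force": force on a finger pad.
Only numpy, scipy, OpenCV 4.12 (cv2) and the standard library are available. Lean on these libraries where they do the work, as an engineer would, in place of code of your own. Each camera call takes 0.05 s, during which the arm holds its last target. There are 200 camera calls.

## Working session

There is one attempt and no reset: what is moved stays moved. The work goes in short steps, Python scripts to look and compute and a tool call to move; the robot and the scene stay as the last step left them, time stands still between calls to the robot, and variables do not carry over. Pictures are saved under pics/ and viewed, at most 10 in all, crops included, and the job is handed in when it is done.

Besides the shell and the picture viewer there is one more tool, called after ">>>" by a JSON object that holds its "name" and its "arguments". jog_arm: Moves the arm, as the interface text tells. Its arguments: {"type":"object","properties":{"plan":{"type":"string"},"gripper":{"type":"number"},"grip_force":{"type":"number"}},"required":["plan"]}

```bash
mkdir -p pics; python3 - <<'E'
from rig import arm, viewer
import cv2
for n in("side","top"):
    c=viewer.get_calibration(n); print(n,c)
    cv2.imwrite(f"pics/{n}0.png",viewer.get_image(n)[:,:,::-1])
s=arm.sense(); print({k:s[k] for k in("clock","ee_pos","orientation","force","grip_width")},arm.tcp_to_tips)
E
```

```text
side {'fov_y': 49.192708703466465, 'cx': 282.3113655996485, 'cy': 213.68666036025917, 'eye': array([0.38015042, 0.98756061, 0.66392605]), 'attitude': array([-0.04164434, -0.01531697,  0.49581748,  0.86729243])}
top {'fov_y': 54.375690524483595, 'cx': 276.6031697518357, 'cy': 203.71638996349225, 'eye': array([0.30827245, 0.0890143 , 1.11409333]), 'attitude': array([-0.70394673, -0.04729599,  0.06094783,  0.7060506 ])}
{'clock': 0.1, 'ee_pos': array([ 0.2310667 , -0.6070241 ,  0.23072454]), 'orientation': array([-7.64716217e-04,  9.83502276e-01,  1.80894022e-01, -2.00954901e-04]), 'force': array([-0.46208861,  0.07140663,  0.11458582]), 'grip_width': 0.09197363004807296} 0.017
```

View pics/side0.png

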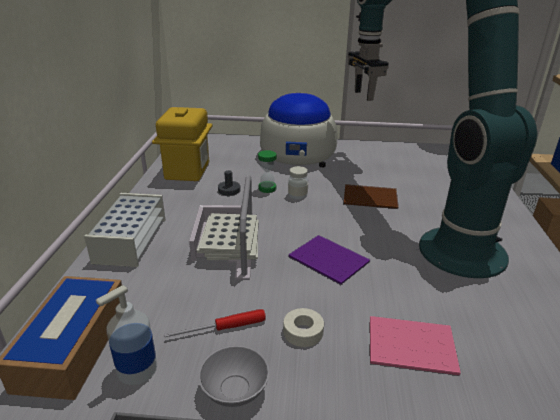

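View pics/top0.png

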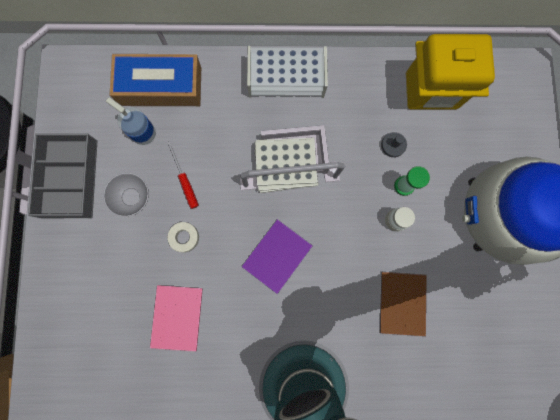

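The top view shows the white plate stack in the stand at about (287,162), and the handle crosses it at (290,172). The weight is at (394,145), the timer at (411,181) and the jar at (400,218). Things that could be taken for the plates are the purple plate (277,256), the pink one (177,318), the brown one (404,304) and the tall white rack (287,72). I choose the stack in the aluminium stand and check it in a close crop.

```bash
cat > h.py <<'E'
import numpy as np, cv2
from scipy.spatial.transform import Rotation as R
from rig import arm, viewer
class Cam:
    def __init__(s,n):
        c=viewer.get_calibration(n); s.n=n; s.f=210/np.tan(np.radians(c["fov_y"])/2)
        s.cx,s.cy,s.e=c["cx"],c["cy"],np.array(c["eye"]); s.R=R.from_quat(c["attitude"],scalar_first=True).as_matrix()
    def proj(s,P):
        q=(np.atleast_2d(P)-s.e)@s.R; return np.c_[s.cx-s.f*q[:,0]/q[:,2], s.cy+s.f*q[:,1]/q[:,2]]
    def plane(s,uv,z):
        uv=np.atleast_2d(uv).astype(float)
        d=np.c_[(uv[:,0]-s.cx)/s.f,-(uv[:,1]-s.cy)/s.f,-np.ones(len(uv))]@s.R.T
        return s.e+d*((z-s.e[2])/d[:,2])[:,None]
    def img(s): return viewer.get_image(s.n)[:,:,::-1].copy()
top,side=Cam("top"),Cam("side")
E
python3 - <<'E'
from h import *
print(top.proj([0,0,0]),side.proj([0,0,0]))
t=cv2.imread("pics/top0.png");s=cv2.imread("pics/side0.png")
a=cv2.resize(t[115:205,230:350],None,fx=5,fy=5,interpolation=cv2.INTER_CUBIC)
cv2.imwrite("pics/tc.png",a)
b=cv2.resize(s[165:285,180:280],None,fx=5,fy=5,interpolation=cv2.INTER_CUBIC)
cv2.imwrite("pics/sc.png",b)
for nm,uv,z in(("weight disc",(394,146),.015),("timer top",(418,177),.12),("jar top",(402,216),.085),("stack",(287,160),.052)): print(nm,top.plane(uv,z))
E
```

```text
[[303.39654388 387.53809712]] [[462.42230849 251.2561961 ]]
weight disc [[ 0.64087484 -0.26182531  0.015     ]]
timer top [[ 0.52891803 -0.28483242  0.12      ]]
jar top [[ 0.43501311 -0.2510403   0.085     ]]
stack [[0.59056618 0.0397397  0.052     ]]
```

View pics/tc.png

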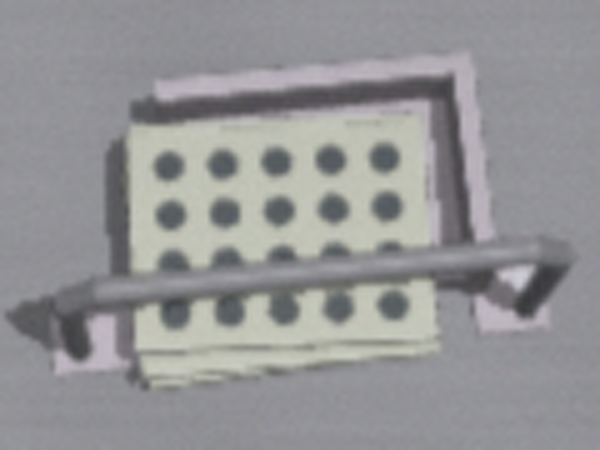

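View pics/sc.png

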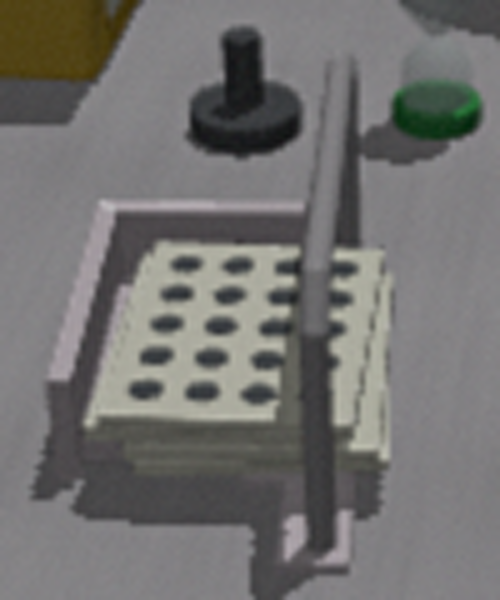

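The crops confirm it: four white plates, the far stop at the top, the right stop on the right and the handle over the near part. In the top crop the stop top corners are at (155,80), (155,98), (470,52) and (455,75), and the left foot's corner is at (55,372). I fit the stand pose next.

```bash
cat > stand.py <<'E'
from h import *
from scipy.optimize import least_squares
T=lambda c:(np.array(c)+.5)/5-.5+[230,115]
S=lambda c:(np.array(c)+.5)/5-.5+[180,165]
obs=[(top,T((155,80)),(72,80,60)),(top,T((155,99)),(60,80,60)),(top,T((471,52)),(72,-92,60)),(top,T((455,77)),(60,-80,60)),(top,T((55,373)),(-73,150,6)),
(side,S((103,201)),(72,-92,60)),(side,S((50,381)),(72,80,60)),(side,S((70,382)),(60,80,60)),(side,S((350,570)),(-73,150,6)),(side,S((284,562)),(-39,150,6))]
def W(p,x): 
    x=np.atleast_2d(x)/1000; c,s=np.cos(p[2]),np.sin(p[2]); return np.c_[p[0]+c*x[:,0]-s*x[:,1],p[1]+s*x[:,0]+c*x[:,1],x[:,2]]
if __name__=="__main__":
    f=lambda p:np.concatenate([(c.proj(W(p,x))[0]-u) for c,u,x in obs])
    r=least_squares(f,[.59,.03,.1],loss="soft_l1"); p=r.x; print(p); print(f(p).reshape(-1,2).round(1))
    np.save("p.npy",p)
    # bar check
    print("bar ends top",((top.proj(W(p,[(-60,135,147),(-60,-113,147)]))-[230,115])*5).round())
    c,s=np.cos(p[2]),np.sin(p[2]); Rm=np.array([[c,s],[-s,c]])
    q=lambda u,z:((top.plane(u,z)[:,:2]-p[:2])@Rm.T*1000).round(1)
    print("plate4 corners FL FR NR",q(T([(130,125),(420,115),(438,340),(135,350)]),.052))
    print("near bottom lines z.036,.028:",q(T([(143,388)]),.028),q(T([(438,352)]),.028))
    for n,u,z in(("weight",(394,146),.012),):print(n,top.plane(u,z)[0])
    print("weight stem top side",side.plane(S((242,35)),.065), "disc base", side.plane(S((246,150)),0))
E
python3 stand.py
```

```text
[0.60434854 0.02503524 0.09407774]
[[-0.4  0.4]
 [-0.   0.8]
 [-0.1  0.3]
 [-0.8 -0. ]
 [-0.5  0.9]
 [-0.4 -0.8]
 [-0.7 -1. ]
 [ 0.5 -1.2]
 [-0.1 -1.5]
 [-1.8 -0. ]]
bar ends top [[ 59. 292.]
 [566. 245.]]
plate4 corners FL FR NR [[ 51.8  94.4]
 [ 42.9 -62. ]
 [-81.3 -57.7]
 [-71.4 102.9]]
near bottom lines z.036,.028: [[-87.8 100.8]] [[-83.2 -60.3]]
weight [ 0.64178268 -0.26278294  0.012     ]
weight stem top side [[ 0.64585021 -0.2569638   0.065     ]] disc base [[ 0.64141212 -0.23109339  0.        ]]
```

```bash
cat > go.py <<'E'
# usage: go.py x y z tilt mode   (stand mm; mode c: leading finger corner, t: TCP)
import sys
from h import *
def goto(pt,tilt,mode,ref=None):
    p=np.load("p.npy"); s=arm.sense(); t=np.radians(tilt)
    x=np.array(pt,float)
    if mode=="c":
        x+=-10*np.array([np.cos(t),0,np.sin(t)])-17*np.array([np.sin(t),0,-np.cos(t)])
    Z=R.from_euler("z",p[2]).as_matrix()
    Rt=Z@np.c_[[np.cos(t),0,np.sin(t)],[0,-1,0],[np.sin(t),0,-np.cos(t)]]
    Rc=R.from_quat(s["orientation"],scalar_first=True).as_matrix()
    w=Z@x/1000+[p[0],p[1],0]
    cur=Z.T@(s["ee_pos"]-[p[0],p[1],0])*1000
    print("world target",w.round(4),"shift",((w-s["ee_pos"])*1000).round(1),"rot",np.degrees(R.from_matrix(Rt@Rc.T).as_rotvec()).round(1),"| TCP now stand",cur.round(1),"t",s["clock"],"F",(Z.T@s["force"]).round(1))
if __name__=="__main__":
    a=sys.argv; goto([float(v) for v in a[1:4]],float(a[4]),a[5])
E
python3 go.py -120 10 24 30 c; python3 -c "
import numpy as np;c,s=np.cos(.0941),np.sin(.0941);print(c,s)"
```

```text
world target [0.4669 0.0221 0.0337] shift [ 235.8  629.1 -197. ] rot [  6.7 -29.3 -15.1] | TCP now stand [-431.  -594.2  230.7] t 0.1 F [-0.5  0.1  0.1]
0.9955758610217068 0.09396118853487902
```

>>> {"name": "jog_arm", "arguments": {"plan": "20 50 0 1.3 -5.9 -3; 40 100 0 2.7 -11.7 -6; 60 150 0 4 -17.6 -9; 78 200 0 5.4 -23.4 -12; 95 245 0 6.7 -29.3 -15.1", "gripper": 1}}

```text
clock: 0.6
ee_pos: [0.3221, -0.373, 0.2317]
orientation: [-0.011, 0.965, 0.044, 0.26]
force: [1.3, 0.2, 0.6]
grip_width: 0.0917
grasp_force: 0.0
```

>>> {"name": "jog_arm", "arguments": {"plan": "18 45 0 0 0 0; 36 90 0 0 0 0; 54 135 0 0 0 0; 72 180 0 0 0 0; 90 225 0 0 0 0"}}

```text
clock: 1.1
ee_pos: [0.4119, -0.1477, 0.2316]
orientation: [-0.011, 0.965, 0.045, 0.258]
force: [1.5, -0.6, -0.2]
grip_width: 0.0918
grasp_force: 0.0
```

>>> {"name": "jog_arm", "arguments": {"plan": "10 40 -20 0 0 0; 20 80 -40 0 0 0; 30 120 -60 0 0 0; 40 150 -80 0 0 0; 50 158 -100 0 0 0"}}

```text
clock: 1.6
ee_pos: [0.434, -0.0416, 0.1725]
orientation: [-0.004, 0.97, 0.044, 0.238]
force: [-0.5, -0.7, 0.1]
grip_width: 0.0919
grasp_force: 0.0
```

```bash
python3 go.py -120 10 24 30 c
```

```text
world target [0.4669 0.0221 0.0337] shift [  32.9   63.7 -138.8] rot [ 1.  -2.4  0.4] | TCP now stand [-175.9  -50.3  172.5] t 1.6 F [-0.6 -0.7  0.1]
```

>>> {"name": "jog_arm", "arguments": {"plan": "0 32 -30 1 -2.4 .4; 0 64 -55 1 -2.4 .4; 10 64 -80 1 -2.4 .4; 20 64 -110 1 -2.4 .4; 32 64 -132 1 -2.4 .4"}}

```text
clock: 2.1
ee_pos: [0.372, -0.0118, 0.0753]
orientation: [-0.011, 0.991, 0.097, 0.096]
force: [-1.0, -0.3, -1.9]
grip_width: 0.0918
grasp_force: 0.0
```

```bash
python3 go.py -120 10 24 30 c; python3 -c "
from rig import arm;print(arm.sense()['joint_positions'])"
```

```text
world target [0.4669 0.0221 0.0337] shift [ 94.9  33.9 -41.5] rot [  2.6 -18.8  -5.8] | TCP now stand [-234.8  -14.8   75.3] t 2.1 F [-1.  -0.2 -1.9]
[ 0.97243906  0.49697616 -1.12379374  2.43716835  1.03498977  0.48794201
 -2.36610539]
```

```bash
cat > fk.py <<'E'
from h import *
import itertools
from scipy.optimize import least_squares
def fk(q,par,sg):
    h,a,b,L=par[:4]; M=np.eye(3); P=np.array([0,0,h])
    for i,(ax,ln) in enumerate(zip("zyzyzyz",(0,0,a,0,b,0,L))):
        M=M@R.from_euler(ax,sg[i]*q[i]).as_matrix(); P=P+M@[0,0,ln]
    return P,M
E
python3 - <<'E'
from fk import *
s=arm.sense()
D=[([1.164,.468,-.012,1.603,.006,1.071,-.056],[.231,-.607,.232],[0,.9835,.1809,0]),(s["joint_positions"],s["ee_pos"],s["orientation"])]
best=[]
for sg in itertools.product((-1,1),repeat=4):
    g=[sg[0],1,sg[1],1,sg[2],1,sg[3]]
    f=lambda p:np.concatenate([np.r_[fk(q,p,g)[0]-P,0.3*(fk(q,p,g)[1][:,2]-R.from_quat(o,scalar_first=True).as_matrix()[:,2])] for q,P,o in D])
    r=least_squares(f,[.34,.45,.45,.25]); best.append((r.cost,g,r.x,r.fun))
best.sort(key=lambda b:b[0])
for b in best[:2]: print(b[0],b[1],b[2].round(4)); print(b[3].round(3))
E
```

```text
0.0005671654369026018 [-1, 1, -1, 1, -1, 1, -1] [0.1454 0.5448 0.4599 0.181 ]
[ 0.031  0.013 -0.002 -0.     0.     0.    -0.     0.     0.002 -0.
  0.    -0.   ]
0.0005671654369026018 [-1, 1, -1, 1, -1, 1, 1] [0.1454 0.5448 0.4599 0.181 ]
[ 0.031  0.013 -0.002 -0.     0.     0.    -0.     0.     0.002 -0.
  0.    -0.   ]
```

```bash
python3 go.py -105 10 120 25 t; python3 - <<'E'
from rig import arm; import json
s=arm.sense(); open('log.jsonl','a').write(json.dumps([list(s[k]) for k in('joint_positions','ee_pos','orientation')])+'\n')
E
```

```text
world target [0.4989 0.0251 0.12  ] shift [126.9  36.9  44.7] rot [  1.9 -13.8  -5.8] | TCP now stand [-234.8  -14.8   75.3] t 2.1 F [-1.  -0.2 -1.9]
```

>>> {"name": "jog_arm", "arguments": {"plan": "20 6 40 0 0 0; 50 12 45 0 0 0; 75 20 45 0 0 0; 100 30 45 0 0 0; 127 37 45 0 0 0"}}

```text
clock: 2.6
ee_pos: [0.4996, 0.0268, 0.1195]
orientation: [-0.014, 0.991, 0.096, 0.095]
force: [0.5, 0.1, 0.5]
grip_width: 0.0922
grasp_force: 0.0
```

```bash
cat > lg.py <<'E'
from rig import arm; import json,numpy as np
s=arm.sense(); open('log.jsonl','a').write(json.dumps([list(s[k]) for k in('joint_positions','ee_pos','orientation')])+'\n')
print("q",s['joint_positions'].round(2))
E
python3 lg.py; python3 go.py -105 10 120 25 t
```

```text
q [ 0.82  0.61 -1.13  2.14  0.89  0.71 -2.26]
world target [0.4989 0.0251 0.12  ] shift [-0.8 -1.6  0.5] rot [  1.4 -13.9  -5.7] | TCP now stand [-104.1   11.6  119.5] t 2.6 F [0.5 0.1 0.5]
```

>>> {"name": "jog_arm", "arguments": {"plan": "0 0 0 .7 -7 -2.8; 0 0 0 1.4 -14 -5.7; 0 0 -20 1.4 -14 -5.7; 0 0 -40 1.4 -14 -5.7"}}

```text
clock: 3.0
ee_pos: [0.4982, 0.0247, 0.0906]
orientation: [-0.009, 0.977, 0.048, 0.209]
force: [-1.0, 0.1, -1.6]
grip_width: 0.0917
grasp_force: 0.0
```

```bash
python3 lg.py; python3 go.py -95 10 24 25 c; python3 - <<'E'
from fk import *; import json
g=[-1,1,-1,1,-1,1,-1]
D=[([1.164,.468,-.012,1.603,.006,1.071,-.056],[.231,-.607,.232],0)]+[json.loads(l) for l in open('log.jsonl')]
A=[];B=[]
for q,P,_ in D:
    M=np.eye(3); Ms=[M]
    for i,ax in enumerate("zyzyzyz"):
        M=M@R.from_euler(ax,g[i]*q[i]).as_matrix(); Ms.append(M)
    # h, a(z after3), x-offset after3, b (z after5), x off after 4, L, x off after j6
    A.append(np.c_[[0,0,1],Ms[3][:,2],Ms[3][:,0],Ms[5][:,2],Ms[5][:,0],Ms[7][:,2],Ms[1][:,0]]); B.append(P)
A=np.vstack(A);B=np.hstack(B)
for cols in([0,1,3,5],[0,1,2,3,5],[0,1,2,3,4,5],[0,1,3,5,6],[0,1,2,3,4,5,6]):
    x,*_=np.linalg.lstsq(A[:,cols],B,rcond=None); print(cols,x.round(3),np.abs(A[:,cols]@x-B).max().round(4))
E
```

```text
q [ 0.35  0.38 -0.53  2.34  1.37  0.2  -2.91]
world target [0.4927 0.0245 0.0352] shift [ -5.5  -0.1 -55.4] rot [ 0.2 -0.8 -0.1] | TCP now stand [-105.7    9.6   90.6] t 3.0 F [-1.   0.2 -1.6]
[0, 1, 3, 5] [0.214 0.55  0.45  0.261] 0.0282
[0, 1, 2, 3, 5] [ 0.257  0.565 -0.035  0.477  0.312] 0.0281
[0, 1, 2, 3, 4, 5] [ 0.301  0.542 -0.027  0.501  0.029  0.297] 0.0296
[0, 1, 3, 5, 6] [0.31  0.418 0.447 0.243 0.066] 0.03
[0, 1, 2, 3, 4, 5, 6] [ 0.339  0.475 -0.026  0.492  0.022  0.287  0.036] 0.0302
```

```bash
python3 - <<'E'
from fk import *; import json
g=[-1,1,-1,1,-1,1,-1]
D=[([1.164,.468,-.012,1.603,.006,1.071,-.056],[.231,-.607,.232],0)]+[json.loads(l) for l in open('log.jsonl')]
A=[];B=[];names=["h","1x","1y","3x","3y","3z","5x","5y","5z","7x","7y","7z"]
for q,P,o in D:
    M=np.eye(3); Ms=[M]
    for i,ax in enumerate("zyzyzyz"):
        M=M@R.from_euler(ax,g[i]*q[i]).as_matrix(); Ms.append(M)
    if o: print((M.T@R.from_quat(o,scalar_first=True).as_matrix()).round(3).tolist())
    A.append(np.c_[[0,0,1],Ms[1][:,0],Ms[1][:,1],Ms[3],Ms[5],Ms[7]]); B.append(P)
A=np.vstack(A);B=np.hstack(B)
import itertools
res=[]
base=[0,5,8,11]
for k in(0,1,2,3):
  for e in itertools.combinations([1,2,3,4,6,7,9,10],k):
    c=base+list(e); x,*_=np.linalg.lstsq(A[:,c],B,rcond=None); res.append((np.abs(A[:,c]@x-B).max(),k,[names[i] for i in c],x.round(3)))
for k in(1,2,3): print(*sorted([r for r in res if r[1]==k],key=lambda r:r[0])[:3],sep="\n")
E
```

```text
[[0.0, -1.0, -0.0], [1.0, 0.0, -0.0], [-0.0, -0.0, 1.0]]
[[0.0, -1.0, -0.0], [1.0, 0.0, -0.0], [0.0, -0.0, 1.0]]
[[0.0, -1.0, -0.0], [1.0, 0.0, -0.0], [0.0, -0.0, 1.0]]
(np.float64(0.002045465997289775), 1, ['h', '3z', '5z', '7z', '1y'], array([ 0.306,  0.525,  0.472,  0.318, -0.032]))
(np.float64(0.012499301664957774), 1, ['h', '3z', '5z', '7z', '3y'], array([ 0.286,  0.504,  0.469,  0.272, -0.03 ]))
(np.float64(0.02097115432747958), 1, ['h', '3z', '5z', '7z', '5y'], array([ 0.194,  0.524,  0.459,  0.214, -0.022]))
(np.float64(0.0003278433194944218), 2, ['h', '3z', '5z', '7z', '1y', '3y'], array([ 0.308,  0.52 ,  0.473,  0.313, -0.028, -0.005]))
(np.float64(0.0017938134105897063), 2, ['h', '3z', '5z', '7z', '1x', '1y'], array([ 0.298,  0.539,  0.473,  0.322, -0.008, -0.033]))
(np.float64(0.0019384508492629182), 2, ['h', '3z', '5z', '7z', '1y', '7x'], array([ 0.302,  0.528,  0.472,  0.316, -0.033,  0.001]))
(np.float64(0.00022340285104480162), 3, ['h', '3z', '5z', '7z', '1y', '3y', '7y'], array([ 0.309,  0.52 ,  0.472,  0.314, -0.028, -0.005, -0.001]))
(np.float64(0.0002497240914263732), 3, ['h', '3z', '5z', '7z', '1y', '3y', '5x'], array([ 0.307,  0.52 ,  0.472,  0.314, -0.029, -0.005, -0.001]))
(np.float64(0.00025753438451614485), 3, ['h', '3z', '5z', '7z', '1y', '3y', '7x'], array([ 0.306,  0.521,  0.473,  0.313, -0.029, -0.005,  0.001]))
```

```bash
cat > ik.py <<'E'
from fk import *
g=[-1,1,-1,1,-1,1,-1]
lo=np.array([-2.53,-.31,-1.57,.28,-1.29,.15,-2.92]);hi=np.array([2.53,2.02,1.55,2.44,4.43,1.84,2.92])
T0=np.array([[0,-1,0],[1,0,0],[0,0,1.]])
def FK(q):
    M=np.eye(3);P=np.array([0,0,.308])
    off=[(0,-.028,0),(0,0,0),(0,-.005,.52),(0,0,0),(0,0,.473),(0,0,0),(0,0,.313)]
    for i,ax in enumerate("zyzyzyz"):
        M=M@R.from_euler(ax,g[i]*q[i]).as_matrix();P=P+M@np.array(off[i])
    return P,M@T0
def err(q,P,M):
    p,m=FK(q);return np.r_[P-p,R.from_matrix(M@m.T).as_rotvec()]
def pose(pt,tilt,mode="c",flip=False,leanyaw=0):
    p=np.load("p.npy");t=np.radians(tilt);x=np.array(pt,float)
    if mode=="c":x+=-10*np.array([np.cos(t),0,np.sin(t)])-17*np.array([np.sin(t),0,-np.cos(t)])
    Z=R.from_euler("z",p[2]).as_matrix()
    Rt=Z@np.c_[[np.cos(t),0,np.sin(t)],[0,-1,0],[np.sin(t),0,-np.cos(t)]]
    if flip:Rt=Rt@np.diag([-1,-1,1])
    return Z@x/1000+[p[0],p[1],0],Rt
E
python3 - <<'E'
from ik import *
rng=np.random.default_rng(0); mid=(lo+hi)/2;half=(hi-lo)/2
for tilt in(22,26,30):
  for x,z in((-95,24),(-60,48)):
    for fl in(0,1):
      P,M=pose((x,10,z),tilt,"c",fl);sol=[]
      for k in range(25):
        q0=np.clip(np.array([0,.3,0,2.2,0,.4,(1.5 if fl else -1.5)])+rng.normal(0,.7,7),lo+.01,hi-.01)
        f=lambda q:np.r_[20*err(q,P,M),0.02*((q-mid)/half)**4]
        r=least_squares(f,q0,bounds=(lo,hi),max_nfev=60)
        if np.abs(err(r.x,P,M)).max()<.003: sol.append((min((r.x-lo).min(),(hi-r.x).min()),r.x))
      if sol: m,q=max(sol,key=lambda s:s[0]);print(tilt,x,z,fl,len(sol),round(m,2),q.round(2))
      else: print(tilt,x,z,fl,"none")
E
```

```text
22 -95 24 0 none
22 -95 24 1 15 0.12 [ 0.71  0.72 -0.98  2.32  1.72  0.56  0.03]
22 -60 48 0 19 0.01 [ 0.42  0.52 -0.63  2.26  1.41  0.3  -2.91]
22 -60 48 1 15 0.2 [ 0.69  0.68 -0.98  2.24  1.53  0.53  0.21]
26 -95 24 0 1 0.0 [ 0.99  1.43 -1.53  2.36  1.95  1.33 -2.92]
26 -95 24 1 18 0.07 [ 0.73  0.74 -0.99  2.37  1.94  0.59 -0.16]
26 -60 48 0 1 0.0 [ 0.96  1.23 -1.47  2.28  1.83  1.14 -2.92]
26 -60 48 1 17 0.15 [ 0.7   0.68 -0.97  2.29  1.76  0.52 -0.  ]
30 -95 24 0 2 0.0 [ 1.01  1.54 -1.56  2.4   2.07  1.41 -2.92]
30 -95 24 1 16 0.03 [ 0.74  0.78 -1.    2.41  2.13  0.65 -0.32]
30 -60 48 0 1 0.0 [ 0.98  1.4  -1.55  2.33  1.97  1.29 -2.92]
30 -60 48 1 15 0.1 [ 0.72  0.71 -0.98  2.34  1.98  0.56 -0.2 ]
```

>>> {"name": "jog_arm", "arguments": {"plan": "0 0 40 0 0 0; -5 0 80 0 0 0; -5 0 110 -3.4 -.3 7.7; -5 0 110 -6.8 -.6 15.4; -5 0 110 -10.3 -1 23.3"}}

```text
clock: 3.5
ee_pos: [0.4958, 0.0259, 0.2032]
orientation: [0.025, 0.956, 0.2, 0.211]
force: [0.2, -0.8, 0.6]
grip_width: 0.0917
grasp_force: 0.0
```

>>> {"name": "jog_arm", "arguments": {"plan": "0 0 0 -3.4 -.3 7.7; 0 0 0 -6.8 -.6 15.4; 0 0 0 -10.3 -1 23.3; 0 0 0 -13.7 -1.3 31; 0 0 0 -17.2 -1.6 38.8"}}

```text
clock: 4.0
ee_pos: [0.4951, 0.0252, 0.2015]
orientation: [0.097, 0.819, 0.534, 0.188]
force: [-0.1, -0.7, -0.4]
grip_width: 0.092
grasp_force: 0.0
```

```bash
sed -i 's/def goto(pt,tilt,mode,ref=None)/def goto(pt,tilt,mode,flip=False)/; s/^    Rc=/    if flip: Rt=Rt@np.diag([-1,-1,1])\n    Rc=/; s/,a\[5\])/,a[5],len(a)>6)/' go.py; python3 lg.py; python3 go.py -110 10 200 24 t f
```

```text
q [ 1.07  0.34 -1.31  2.25  0.81  0.49 -1.24]
world target [0.4939 0.0247 0.2   ] shift [-1.2 -0.5 -1.5] rot [-48.8  -4.5 108.7] | TCP now stand [-108.7   10.4  201.5] t 4.0 F [-0.1 -0.7 -0.4]
```

>>> {"name": "jog_arm", "arguments": {"plan": "0 0 0 -3.4 -.3 7.7; 0 0 0 -6.8 -.6 15.4; 0 0 0 -10.3 -1 23.3; 0 0 0 -13.7 -1.3 31; 0 0 0 -17.2 -1.6 38.8"}}

```text
clock: 4.5
ee_pos: [0.4951, 0.0251, 0.2014]
orientation: [0.155, 0.57, 0.795, 0.14]
force: [-0.2, 0.1, -0.2]
grip_width: 0.0921
grasp_force: 0.0
```

>>> {"name": "jog_arm", "arguments": {"plan": "0 0 0 -3.4 -.3 7.7; 0 0 0 -6.8 -.6 15.4; 0 0 0 -10.3 -1 23.3; 0 0 0 -13.7 -1.3 31; 0 0 0 -17.2 -1.6 38.8"}}

```text
clock: 5.0
ee_pos: [0.4951, 0.0252, 0.2013]
orientation: [0.192, 0.244, 0.948, 0.073]
force: [-0.2, 0.1, -0.1]
grip_width: 0.0919
grasp_force: 0.0
```

>>> {"name": "jog_arm", "arguments": {"plan": "0 0 0 -3.4 -.3 7.7; 0 0 0 -6.8 -.6 15.4; 0 0 0 -10.3 -1 23.3; 0 0 0 -14.4 -1.3 31; 0 0 0 -14.4 -1.3 31"}}

```text
clock: 5.5
ee_pos: [0.4952, 0.0255, 0.2014]
orientation: [0.205, -0.042, 0.978, 0.008]
force: [-0.1, 0.1, 0.7]
grip_width: 0.0918
grasp_force: 0.0
```

```bash
python3 lg.py; python3 go.py -105 10 24 28 c f
```

```text
q [ 1.14  0.6  -1.55  2.24  1.13  0.76  0.56]
world target [0.4821 0.0235 0.0343] shift [ -13.   -2. -167.] rot [ 0.5 -4.3  0.5] | TCP now stand [-108.7   10.8  201.4] t 5.5 F [-0.1  0.1  0.7]
```

>>> {"name": "jog_arm", "arguments": {"plan": "-7 -1 -35 .2 -2 .2; -13 -2 -70 .5 -4.3 .5; -13 -2 -105 .5 -4.3 .5; -13 -2 -140 .5 -4.3 .5; -13 -2 -167 .5 -4.3 .5"}}

```text
clock: 6.0
ee_pos: [0.4818, 0.0233, 0.0328]
orientation: [0.241, -0.044, 0.969, 0.011]
force: [0.9, -1.1, -0.2]
grip_width: 0.0916
grasp_force: 0.0
```

```bash
python3 lg.py; python3 go.py -60 10 24 28 c f
```

```text
q [ 0.8   0.82 -1.08  2.41  2.02  0.7  -0.2 ]
world target [0.5269 0.0278 0.0343] shift [45.1  4.5  1.6] rot [-0.  -0.   0.2] | TCP now stand [-122.1    9.8   32.8] t 6.0 F [ 0.8 -1.2 -0.2]
```

>>> {"name": "jog_arm", "arguments": {"plan": "7 .7 1 0 0 0; 14 1.4 1 0 0 0; 20 2 1 0 0 0; 25 2.5 1 0 0 0; 30 3 1 0 0 0"}}

```text
clock: 6.5
ee_pos: [0.5133, 0.0259, 0.0369]
orientation: [0.243, -0.045, 0.969, 0.011]
force: [-1.9, 0.4, 0.4]
grip_width: 0.0916
grasp_force: 1.0
```

>>> {"name": "jog_arm", "arguments": {"plan": "3 .3 0 0 0 0; 6 .6 0 0 0 0; 9 .9 0 0 0 0; 12 1.2 0 0 0 0; 13 1.3 0 0 0 0"}}

```text
clock: 7.0
ee_pos: [0.5255, 0.0277, 0.0355]
orientation: [0.242, -0.045, 0.969, 0.011]
force: [-2.7, -1.1, 1.4]
grip_width: 0.0922
grasp_force: 1.6
```

```bash
python3 go.py -60 10 24 28 c f
```

```text
world target [0.5269 0.0278 0.0343] shift [ 1.5  0.  -1.2] rot [0.  0.  0.1] | TCP now stand [-78.3  10.1  35.5] t 7.0 F [-2.8 -0.9  1.4]
```

>>> {"name": "jog_arm", "arguments": {"plan": "1 .1 0 0 0 0; 2 .2 0 0 0 0; 2 .2 0 0 0 0"}}

```text
clock: 7.3
ee_pos: [0.5274, 0.0279, 0.0355]
orientation: [0.242, -0.045, 0.969, 0.011]
force: [-2.6, -1.7, -0.3]
grip_width: 0.0915
grasp_force: 1.3
```

>>> {"name": "jog_arm", "arguments": {"plan": "1 .1 0 0 0 0; 1 .1 0 0 0 0"}}

```text
clock: 7.5
ee_pos: [0.5278, 0.0279, 0.0353]
orientation: [0.241, -0.045, 0.969, 0.011]
force: [-4.7, -0.7, 2.0]
grip_width: 0.0922
grasp_force: 2.5
```

```bash
python3 go.py -60 10 24 28 c f
```

```text
world target [0.5269 0.0278 0.0343] shift [-0.8 -0.2 -1. ] rot [ 0.  -0.   0.1] | TCP now stand [-76.   10.1  35.3] t 7.5 F [-4.8 -0.2  2. ]
```

>>> {"name": "jog_arm", "arguments": {"plan": "1 .1 0 0 0 0; 2 .2 0 0 0 0; 2 .2 0 0 0 0"}}

```text
clock: 7.8
ee_pos: [0.5281, 0.0281, 0.0347]
orientation: [0.24, -0.045, 0.97, 0.011]
force: [-10.5, -2.9, 4.8]
grip_width: 0.0913
grasp_force: 5.0
```

>>> {"name": "jog_arm", "arguments": {"plan": "-7 -.7 0 0 0 0; -14 -1.4 0 0 0 0; -14 -1.4 8 0 0 0; -9 -.9 8 0 0 0; -5 -.5 8 0 0 0"}}

```text
clock: 8.3
ee_pos: [0.5264, 0.0275, 0.044]
orientation: [0.243, -0.045, 0.969, 0.011]
force: [-2.4, -0.3, 0.6]
grip_width: 0.0919
grasp_force: 0.9
```

>>> {"name": "jog_arm", "arguments": {"plan": "1 .1 0 0 0 0; 2 .2 0 0 0 0; 3 .3 0 0 0 0; 4 .4 0 0 0 0"}}

```text
clock: 8.7
ee_pos: [0.5279, 0.0279, 0.0428]
orientation: [0.241, -0.045, 0.969, 0.011]
force: [-7.1, -1.8, 4.9]
grip_width: 0.0921
grasp_force: 4.2
```

```bash
python3 go.py -60 10 32 28 c f
```

```text
world target [0.5269 0.0278 0.0423] shift [-1.  -0.1 -0.5] rot [ 0.  -0.1  0.1] | TCP now stand [-75.8  10.   42.8] t 8.7 F [-7.2 -1.2  4.9]
```

>>> {"name": "jog_arm", "arguments": {"plan": "-7 -.7 0 0 0 0; -13 -1.3 0 0 0 0; -13 -1.3 8 0 0 0; -8 -.8 8 0 0 0; -4 -.4 8 0 0 0"}}

```text
clock: 9.2
ee_pos: [0.5261, 0.0276, 0.0519]
orientation: [0.242, -0.045, 0.969, 0.011]
force: [-0.4, 0.3, -0.1]
grip_width: 0.0918
grasp_force: 0.1
```

>>> {"name": "jog_arm", "arguments": {"plan": "1 .1 0 0 0 0; 2 .2 0 0 0 0; 3 .3 0 0 0 0; 4 .4 0 0 0 0"}}

```text
clock: 9.6
ee_pos: [0.528, 0.0282, 0.0509]
orientation: [0.241, -0.045, 0.969, 0.011]
force: [-7.8, -2.9, 4.8]
grip_width: 0.0919
grasp_force: 4.0
```

>>> {"name": "jog_arm", "arguments": {"plan": "-7 -.7 0 0 0 0; -13 -1.3 0 0 0 0; -13 -1.3 8 0 0 0; -8 -.8 8 0 0 0; -4 -.4 8 0 0 0"}}

```text
clock: 10.1
ee_pos: [0.5261, 0.0275, 0.0599]
orientation: [0.242, -0.045, 0.969, 0.011]
force: [0.1, -0.2, -0.3]
grip_width: 0.0917
grasp_force: 0.5
```

>>> {"name": "jog_arm", "arguments": {"plan": "1 .1 0 0 0 0; 2 .2 0 0 0 0; 3 .3 0 0 0 0; 4 .4 0 0 0 0"}}

```text
clock: 10.5
ee_pos: [0.528, 0.028, 0.0589]
orientation: [0.241, -0.045, 0.969, 0.011]
force: [-7.6, -1.8, 3.7]
grip_width: 0.0917
grasp_force: 4.0
```

```bash
python3 go.py -60 10 48 28 c f; python3 lg.py
```

```text
world target [0.5269 0.0278 0.0583] shift [-1.1 -0.2 -0.5] rot [ 0.  -0.1  0.1] | TCP now stand [-75.7  10.1  58.9] t 10.5 F [-7.7 -1.1  3.7]
q [ 0.77  0.76 -1.07  2.31  1.85  0.62 -0.04]
```

>>> {"name": "jog_arm", "arguments": {"plan": "-20 -2 0 0 0 0; -40 -4 5 0 0 0; -40 -4 50 0 0 0; -40 -4 95 0 0 0; -35 0 140 0 0 0", "gripper": -1}}

```text
clock: 11.0
ee_pos: [0.4925, 0.0244, 0.1761]
orientation: [0.242, -0.044, 0.969, 0.009]
force: [-0.2, -0.9, -0.2]
grip_width: 0.0538
grasp_force: 0.0
```

>>> {"name": "jog_arm", "arguments": {"plan": "5 20 30 0 0 0; 20 50 40 0 0 0; 40 90 40 0 0 0"}}

```text
clock: 11.3
ee_pos: [0.5335, 0.1096, 0.2169]
orientation: [0.243, -0.041, 0.969, 0.009]
force: [1.4, 0.0, 0.8]
grip_width: 0.0298
grasp_force: 0.0
```

```bash
python3 go.py 5 135 200 0 t f; python3 lg.py
```

```text
world target [0.5966 0.1599 0.2   ] shift [ 63.1  50.3 -16.9] rot [-2.3 28.1  0.6] | TCP now stand [-62.6  90.9 216.9] t 11.3 F [ 1.4 -0.1  0.8]
q [ 0.81  0.43 -1.32  2.18  1.11  0.64  0.4 ]
```

>>> {"name": "jog_arm", "arguments": {"plan": "16 12 0 -.6 7 .1; 32 25 0 -1.2 14 .3; 48 38 0 -1.8 21 .4; 63 50 -10 -2.3 28 .6; 63 50 -17 -2.3 28 .6"}}

```text
clock: 11.8
ee_pos: [0.5985, 0.1635, 0.1962]
orientation: [-0.002, -0.049, 0.999, 0.004]
force: [0.9, 0.4, -0.7]
grip_width: 0.0008
grasp_force: 0.0
```

```bash
python3 go.py 5 135 44 0 t f; python3 lg.py; python3 - <<'E'
from h import *
cv2.imwrite("pics/t2.png",cv2.resize(top.img()[105:205,220:360],None,fx=5,fy=5,interpolation=cv2.INTER_CUBIC))
E
```

```text
world target [0.5966 0.1599 0.044 ] shift [  -1.8   -3.6 -152.2] rot [-0.5 -0.3 -0.2] | TCP now stand [  7.2 138.4 196.2] t 11.8 F [ 0.9  0.3 -0.7]
q [ 0.46  0.82 -1.21  1.66  0.79  1.24  0.75]
```

View pics/t2.png

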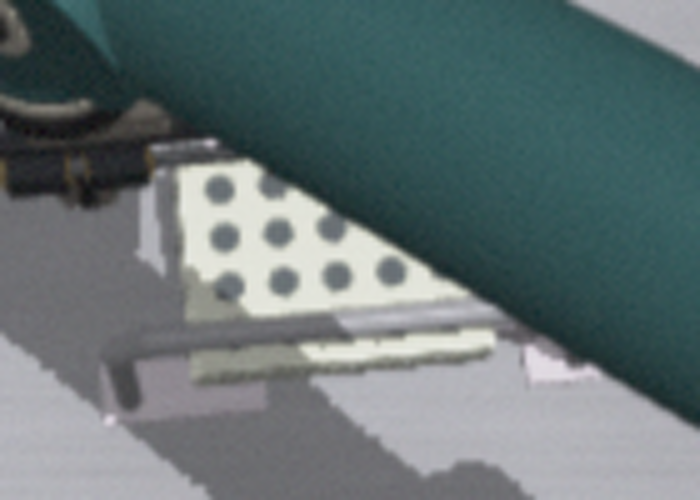

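>>> {"name": "jog_arm", "arguments": {"plan": "-2 -3 -40 -.5 -.3 -.2; -2 -3 -80 -.5 -.3 -.2; -2 -3 -120 -.5 -.3 -.2; -2 -3 -150 -.5 -.3 -.2; -2 -3 -162 -.5 -.3 -.2"}}

```text
clock: 12.35
ee_pos: [0.5903, 0.1572, 0.0339]
orientation: [-0.0, -0.049, 0.999, -0.003]
force: [-0.2, -0.3, 0.2]
grip_width: 0.0005
grasp_force: 0.0
```

```bash
python3 go.py 5 98 34 0 t f; python3 lg.py
```

```text
world target [0.6001 0.1231 0.034 ] shift [  9.8 -34.1   0.1] rot [ 0.4  0.  -0.2] | TCP now stand [ -1.5 132.9  33.9] t 12.35 F [-0.2 -0.3  0.2]
q [ 0.38  0.97 -1.03  1.77  0.99  1.02  0.62]
```

>>> {"name": "jog_arm", "arguments": {"plan": "2 -6 0 .4 0 0; 4 -12 0 .4 0 0; 5 -17 0 .4 0 0; 6 -21 0 .4 0 0; 6 -24 0 .4 0 0"}}

```text
clock: 12.85
ee_pos: [0.5996, 0.1348, 0.0375]
orientation: [0.003, -0.048, 0.999, 0.002]
force: [0.1, 1.4, 0.5]
grip_width: 0.0005
grasp_force: 0.9
```

>>> {"name": "jog_arm", "arguments": {"plan": ".2 -2 0 0 0 0; .4 -4 0 0 0 0; .6 -6 0 0 0 0; .7 -7 0 0 0 0; .8 -8 0 0 0 0"}}

```text
clock: 13.35
ee_pos: [0.5995, 0.1268, 0.0362]
orientation: [0.002, -0.048, 0.999, 0.001]
force: [-1.0, 1.4, 2.0]
grip_width: 0.0003
grasp_force: 0.9
```

```bash
python3 go.py 5 98 34 0 t f
```

```text
world target [0.6001 0.1231 0.034 ] shift [ 0.6 -3.7 -2.2] rot [-0.1  0.2 -0.1] | TCP now stand [  4.7 101.7  36.2] t 13.35 F [-0.8  1.5  2. ]
```

>>> {"name": "jog_arm", "arguments": {"plan": ".1 -1 -2 0 0 0; .2 -2 -2 0 0 0; .3 -3 -2 0 0 0; .3 -3 -2 0 0 0"}}

```text
clock: 13.75
ee_pos: [0.5997, 0.1232, 0.0339]
orientation: [0.001, -0.048, 0.999, 0.001]
force: [-0.7, 0.8, -0.1]
grip_width: 0.0004
grasp_force: 0.5
```

>>> {"name": "jog_arm", "arguments": {"plan": ".1 -1 0 0 0 0; .2 -2 0 0 0 0; .2 -2 0 0 0 0"}}

```text
clock: 14.05
ee_pos: [0.5999, 0.1215, 0.0341]
orientation: [0.001, -0.048, 0.999, 0.001]
force: [-0.3, 1.6, -0.4]
grip_width: 0.0004
grasp_force: 0.7
```

```bash
python3 go.py 5 98 34 0 t f
```

```text
world target [0.6001 0.1231 0.034 ] shift [ 0.2  1.6 -0.1] rot [-0.1  0.2 -0.1] | TCP now stand [ 4.6 96.4 34.1] t 14.05 F [-0.1  1.6 -0.4]
```

>>> {"name": "jog_arm", "arguments": {"plan": ".1 -1 0 0 0 0; .2 -2 0 0 0 0; .2 -2 0 0 0 0"}}

```text
clock: 14.35
ee_pos: [0.5999, 0.1208, 0.0344]
orientation: [0.002, -0.049, 0.999, 0.002]
force: [-0.4, 4.8, -0.8]
grip_width: 0.001
grasp_force: 2.4
```

>>> {"name": "jog_arm", "arguments": {"plan": ".1 -1 0 0 0 0; .2 -2 0 0 0 0; .2 -2 0 0 0 0"}}

```text
clock: 14.65
ee_pos: [0.5999, 0.1207, 0.0347]
orientation: [0.002, -0.049, 0.999, 0.003]
force: [-1.9, 7.1, -1.0]
grip_width: 0.0005
grasp_force: 4.2
```

>>> {"name": "jog_arm", "arguments": {"plan": ".1 -1 0 0 0 0; .2 -2 0 0 0 0; -.8 8 0 0 0 0; -.8 8 12 0 0 0; -.2 2 12 0 0 0"}}

```text
clock: 15.15
ee_pos: [0.6012, 0.1199, 0.0481]
orientation: [0.003, -0.049, 0.999, 0.001]
force: [0.6, -0.1, -0.0]
grip_width: -0.0
grasp_force: 0.0
```

>>> {"name": "jog_arm", "arguments": {"plan": ".1 -1.5 0 0 0 0; .3 -3 0 0 0 0; .4 -4 0 0 0 0; .4 -4 0 0 0 0"}}

```text
clock: 15.55
ee_pos: [0.6012, 0.1195, 0.048]
orientation: [0.003, -0.049, 0.999, 0.005]
force: [0.1, 9.9, 2.2]
grip_width: 0.0003
grasp_force: 5.2
```

>>> {"name": "jog_arm", "arguments": {"plan": "-.8 8 0 0 0 0; -.8 8 10 0 0 0; -.2 2 10 0 0 0; 0 0 10 0 0 0; 0 0 10 0 0 0"}}

```text
clock: 16.05
ee_pos: [0.6011, 0.1185, 0.0579]
orientation: [0.003, -0.049, 0.999, 0.004]
force: [-0.8, 8.2, 2.8]
grip_width: 0.0006
grasp_force: 4.3
```

```bash
python3 go.py 5 98 34 0 t f;  python3 - <<'E'
from h import *
a=cv2.resize(side.img()[185:295,170:290],None,fx=5,fy=5,interpolation=cv2.INTER_CUBIC)
cv2.imwrite("pics/s3.png",a)
E
```

```text
world target [0.6001 0.1231 0.034 ] shift [ -0.9   4.5 -23.9] rot [-0.5  0.3 -0.2] | TCP now stand [ 5.5 93.4 57.9] t 16.05 F [0.  8.3 2.8]
```

View pics/s3.png

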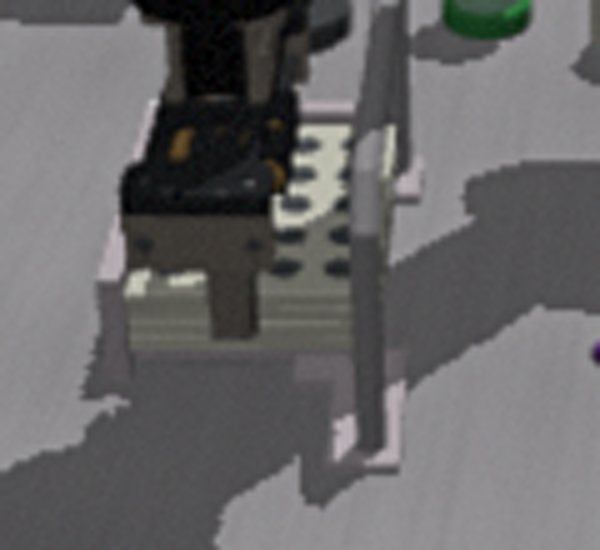

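>>> {"name": "jog_arm", "arguments": {"plan": "-1 15 0 0 0 0; -1 25 20 0 0 0; -1 25 70 0 0 0; 0 25 120 0 0 0; 0 20 170 0 0 0", "gripper": 1}}

```text
clock: 16.6
ee_pos: [0.6002, 0.1363, 0.2291]
orientation: [0.002, -0.049, 0.999, 0.001]
force: [1.0, 0.6, 0.2]
grip_width: 0.0383
grasp_force: 0.0
```

>>> {"name": "jog_arm", "arguments": {"plan": "5 -45 10 0 0 0; 10 -90 10 0 0 0; 15 -135 10 0 0 0; 20 -180 10 0 0 0; 25 -225 10 0 0 0"}}

```text
clock: 17.1
ee_pos: [0.6255, -0.0916, 0.2374]
orientation: [0.002, -0.048, 0.999, 0.0]
force: [0.7, 0.2, 0.2]
grip_width: 0.0785
grasp_force: 0.0
```

>>> {"name": "jog_arm", "arguments": {"plan": "5 -40 0 0 0 0; 10 -80 0 0 0 0; 13 -120 0 0 0 0; 15 -160 0 0 0 0; 15 -178 0 0 0 0"}}

```text
clock: 17.6
ee_pos: [0.6401, -0.2724, 0.2365]
orientation: [0.001, -0.045, 0.999, 0.0]
force: [-0.3, -0.1, -0.7]
grip_width: 0.0916
grasp_force: 0.0
```

```bash
python3 lg.py; python3 go.py 5 98 34 0 t f;  python3 - <<'E'
from h import *
I=top.img(); cv2.imwrite("pics/top4.png",I)
cv2.imwrite("pics/t4.png",cv2.resize(I[110:210,230:370],None,fx=5,fy=5,interpolation=cv2.INTER_CUBIC))
cv2.imwrite("pics/side4.png",side.img())
print(arm.sense()["ee_pos"])
E
```

```text
q [ 1.03  0.89 -1.22  1.42  0.84  1.4   1.46]
world target [0.6001 0.1231 0.034 ] shift [ -40.   395.5 -202.5] rot [-0.   0.2  0.2] | TCP now stand [   7.7 -299.5  236.5] t 17.6 F [-0.3 -0.1 -0.7]
[ 0.64011308 -0.27032062  0.23615023]
```

View pics/t4.png

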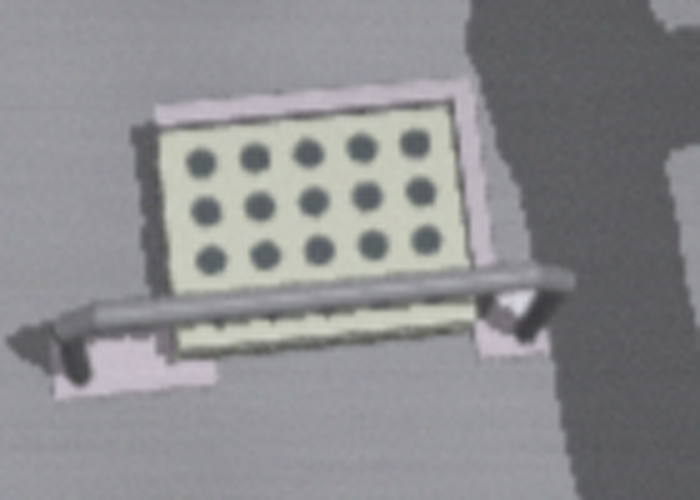

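The stack in the top crop looks flush: the plates fill the corner of the stops, with near-left at about (178,345) and far-right at about (450,103). I check this numerically and localise the weight.

```bash
python3 - <<'E'
from stand import *
p=np.load("p.npy"); I=cv2.imread("pics/top4.png")
Tc=lambda c:(np.array(c,float)+.5)/5-.5+[230,110]
c,s=np.cos(p[2]),np.sin(p[2]); Rm=np.array([[c,s],[-s,c]])
q=lambda u,z:((top.plane(u,z)[:,:2]-p[:2])@Rm.T*1000).round(1)
print("plate4 corners FL FR NL",q(Tc([(157,131),(447,105),(178,347)]),.052).tolist())
print("stop inner corners FL FR",q(Tc([(157,124),(457,97)]),.06).tolist())
print("bottom near NL,NR z.02",q(Tc([(180,360),(476,332)]),.02).tolist())
L=lambda x:((top.proj(W(p,x))-[230,110])*5).round(0).tolist()
print("pred",L([(60,80,52),(60,-80,52),(-60,80,52),(-60,80,20),(-60,-80,20)]))
g=cv2.cvtColor(I,cv2.COLOR_BGR2GRAY)[125:165,260:330]; g=cv2.resize(g,None,fx=4,fy=4,interpolation=cv2.INTER_CUBIC)
n,lab,st,ce=cv2.connectedComponentsWithStats((g<125).astype(np.uint8))
h=[((ce[i]+.5)/4-.5+[260,125]) for i in range(1,n) if 200<st[i,4]<900]
print("holes",q(np.array(h),.052).tolist())
# weight: stem top & disc in side view
for nm,cam in(("top0",top),("side0",side)):
    J=cv2.imread(f"pics/{nm}.png"); v=J.max(2); win=(380,130,410,162) if cam is top else (212,166,246,198)
    x0,y0,x1,y1=win; m=(v[y0:y1,x0:x1]<85).astype(np.uint8); n,lab,st,ce=cv2.connectedComponentsWithStats(m)
    i=1+st[1:,4].argmax(); print(nm,st[i],"cent",ce[i]+[x0,y0])
w=[.642,-.262,0]
print(top.proj([w,[.642,-.262,.065]]),side.proj([w,[.642,-.262,.065]]))
E
```

```text
plate4 corners FL FR NL [[61.0, 78.9], [61.1, -78.8], [-58.5, 78.8]]
stop inner corners FL FR [[62.2, 78.7], [62.4, -83.4]]
bottom near NL,NR z.02 [[-58.9, 78.1], [-58.6, -85.0]]
pred [[153.0, 131.0], [447.0, 105.0], [174.0, 348.0], [175.0, 360.0], [465.0, 333.0]]
holes [[60.7, -103.4], [41.2, -59.1], [41.3, -30.1], [41.0, -1.1], [41.0, 27.8], [40.9, 57.1], [14.1, -59.2], [14.1, -30.1], [14.0, -1.1], [13.9, 27.9], [13.9, 56.8], [-12.7, -59.1], [-12.9, -30.4], [-13.0, -1.3], [-13.1, 27.7], [-13.2, 56.9]]
top0 [  1   4  25  23 428] cent [392.4088785  144.64485981]
side0 [  5   5  23  26 365] cent [228.25205479 185.70684932]
[[392.43962986 147.16258405]
 [399.69972963 140.13678651]] [[230.47596843 189.93182767]
 [229.56416801 170.95868708]]
```

>>> {"name": "jog_arm", "arguments": {"plan": "4 8 -40 0 0 0; 4 8 -85 0 0 0; 4 8 -130 0 0 0; 4 8 -170 0 0 0; 4 8 -192 0 0 0"}}

```text
clock: 18.2
ee_pos: [0.6433, -0.2559, 0.0412]
orientation: [-0.0, -0.05, 0.999, 0.002]
force: [0.0, 0.4, 0.6]
grip_width: 0.0919
grasp_force: 0.0
```

```bash
python3 -c "
from rig import arm;s=arm.sense();print(s['ee_pos'],s['force'],s['clock'])"; python3 - <<'E'
from h import *
a=side.img()[150:220,195:275]
cv2.imwrite("pics/s5.png",cv2.resize(a,None,fx=6,fy=6,interpolation=cv2.INTER_CUBIC))
E
```

```text
[ 0.64329734 -0.25585383  0.04124236] [0.01117181 0.35333051 0.58169427] 18.2
```

View pics/s5.png

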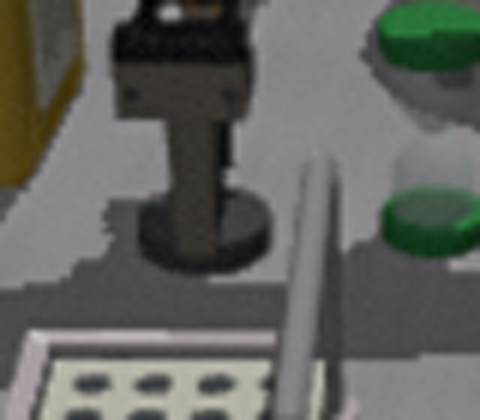

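The fingers straddle the stem: the front finger is at about (195,200) and the disc centre at about (205,230) in the crop. I close now.

>>> {"name": "jog_arm", "arguments": {"plan": "-1 -3 2 0 0 0; -1 -5 2 0 0 0; -1 -5 2 0 0 0; -1 -5 2 0 0 0; -1 -5 2 0 0 0", "gripper": -1, "grip_force": 25}}

```text
clock: 18.75
ee_pos: [0.644, -0.2646, 0.0471]
orientation: [0.002, -0.048, 0.999, 0.001]
force: [-0.1, -0.1, -0.8]
grip_width: 0.0539
grasp_force: 0.0
```

>>> {"name": "jog_arm", "arguments": {"plan": "0 0 0 0 0 0; 0 0 0 0 0 0; 0 0 0 0 0 0; 0 0 0 0 0 0; 0 0 0 0 0 0"}}

```text
clock: 19.25
ee_pos: [0.6436, -0.2629, 0.0459]
orientation: [0.002, -0.049, 0.999, 0.002]
force: [-0.8, 4.2, 1.3]
grip_width: 0.0234
grasp_force: 25.0
```

>>> {"name": "jog_arm", "arguments": {"plan": "0 0 25 0 0 0; 0 0 55 0 0 0; 0 5 90 0 0 0; 0 25 120 0 0 0; 0 55 135 0 0 0"}}

```text
clock: 19.75
ee_pos: [0.6441, -0.2123, 0.1842]
orientation: [0.003, -0.046, 0.999, -0.001]
force: [2.0, 0.9, -7.9]
grip_width: 0.0235
grasp_force: 25.0
```

>>> {"name": "jog_arm", "arguments": {"plan": "-5 35 5 0 0 0; -12 75 5 0 0 0; -20 120 5 0 0 0; -28 165 5 0 0 0; -34 200 5 0 0 0"}}

```text
clock: 20.25
ee_pos: [0.6082, -0.0072, 0.1867]
orientation: [0.001, -0.049, 0.999, 0.001]
force: [0.1, -0.1, -7.5]
grip_width: 0.0232
grasp_force: 25.0
```

```bash
python3 go.py 0 -1 99 0 t f
```

```text
world target [0.6044 0.024  0.099 ] shift [ -3.8  31.2 -87.7] rot [-0.1  0.2 -0.2] | TCP now stand [  0.9 -32.4 186.7] t 20.25 F [ 0.1 -0.2 -7.5]
```

>>> {"name": "jog_arm", "arguments": {"plan": "-2 15 0 0 0 0; -4 30 0 0 0 0; -4 31 -20 0 0 0; -4 31 -45 0 0 0; -4 31 -65 0 0 0"}}

```text
clock: 20.75
ee_pos: [0.6053, 0.0188, 0.1179]
orientation: [0.0, -0.047, 0.999, -0.0]
force: [0.3, -1.0, -8.0]
grip_width: 0.0232
grasp_force: 25.0
```

>>> {"name": "jog_arm", "arguments": {"plan": "0 0 -5 0 0 0; 0 0 -9 0 0 0; 0 0 -13 0 0 0; 0 0 -16 0 0 0; 0 0 -16 0 0 0"}}

```text
clock: 21.25
ee_pos: [0.6058, 0.0215, 0.1051]
orientation: [0.002, -0.048, 0.999, 0.001]
force: [1.1, 0.4, -7.2]
grip_width: 0.0235
grasp_force: 25.0
```

```bash
python3 go.py 0 -1 99 0 t f
```

```text
world target [0.6044 0.024  0.099 ] shift [-1.3  2.5 -6.1] rot [-0.1  0.2 -0.1] | TCP now stand [  1.1  -3.6 105.1] t 21.25 F [ 1.2  0.3 -7.2]
```

>>> {"name": "jog_arm", "arguments": {"plan": "0 0 -1.5 0 0 0; 0 0 -3 0 0 0; 0 0 -4 0 0 0; 0 0 -5 0 0 0; 0 0 -5 0 0 0"}}

```text
clock: 21.75
ee_pos: [0.6056, 0.0216, 0.0998]
orientation: [0.002, -0.048, 0.999, 0.001]
force: [0.3, -1.0, -7.6]
grip_width: 0.0237
grasp_force: 25.0
```

>>> {"name": "jog_arm", "arguments": {"plan": "0 0 -1 0 0 0; 0 0 -1 0 0 0; 0 0 -1 0 0 0"}}

```text
clock: 22.05
ee_pos: [0.6057, 0.0216, 0.0989]
orientation: [0.002, -0.048, 0.999, 0.001]
force: [0.6, -0.2, -7.3]
grip_width: 0.0235
grasp_force: 25.0
```

>>> {"name": "jog_arm", "arguments": {"plan": "0 0 -1 0 0 0; 0 0 -1 0 0 0; 0 0 -1 0 0 0"}}

```text
clock: 22.35
ee_pos: [0.6056, 0.0217, 0.0979]
orientation: [0.002, -0.048, 0.999, 0.001]
force: [-0.6, 0.1, -7.1]
grip_width: 0.0236
grasp_force: 25.0
```

>>> {"name": "jog_arm", "arguments": {"plan": "0 0 -.7 0 0 0; 0 0 -.7 0 0 0; 0 0 -.7 0 0 0"}}

```text
clock: 22.65
ee_pos: [0.6057, 0.0217, 0.0979]
orientation: [0.002, -0.048, 0.999, 0.001]
force: [-2.5, -0.5, 0.4]
grip_width: 0.0238
grasp_force: 25.0
```

>>> {"name": "jog_arm", "arguments": {"plan": "0 0 0 0 0 0; 0 0 0 0 0 0; 0 0 0 0 0 0; 0 0 0 0 0 0; 0 0 0 0 0 0", "gripper": 0.6}}

```text
clock: 23.15
ee_pos: [0.6058, 0.0217, 0.0973]
orientation: [0.002, -0.048, 0.999, 0.001]
force: [0.2, -0.4, -0.2]
grip_width: 0.0616
grasp_force: 0.0
```

>>> {"name": "jog_arm", "arguments": {"plan": "0 0 15 0 0 0; 0 0 40 0 0 0; 0 0 80 0 0 0; 0 0 125 0 0 0; 0 -40 140 0 0 0"}}

```text
clock: 23.65
ee_pos: [0.6066, -0.0114, 0.2441]
orientation: [0.006, -0.053, 0.999, 0.003]
force: [1.1, -0.2, -0.2]
grip_width: 0.0733
grasp_force: 0.0
```

>>> {"name": "jog_arm", "arguments": {"plan": "0 -45 0 0 0 0; 0 -90 0 0 0 0; 0 -135 0 0 0 0; 0 -180 0 0 0 0; 0 -210 0 0 0 0"}}

```text
clock: 24.15
ee_pos: [0.6053, -0.2325, 0.2381]
orientation: [0.002, -0.046, 0.999, 0.001]
force: [0.7, 0.9, -0.5]
grip_width: 0.0733
grasp_force: 0.0
```

```bash
python3 - <<'E'
from h import *
a=top.img()[105:205,230:350]; b=side.img()[165:265,170:290]
cv2.imwrite("pics/e.png",cv2.resize(np.hstack([a,b]),None,fx=3.3,fy=3.3,interpolation=cv2.INTER_CUBIC))
cv2.imwrite("pics/top6.png",top.img()); print(arm.sense()["clock"])
E
```

```text
24.3
```

View pics/e.png

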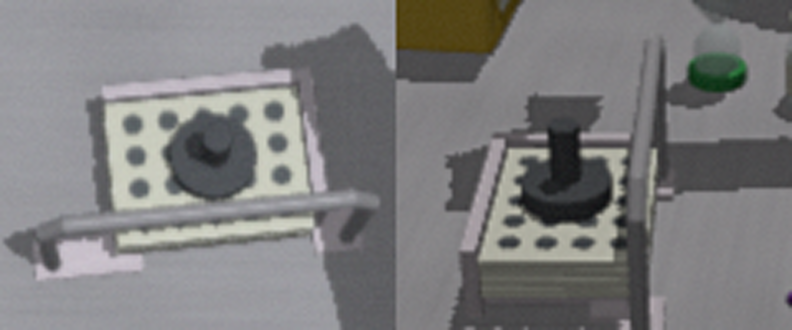

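The weight stands upright on the middle of the stack: its disc is at about (211,155) in the left crop, and the plates are flush against both stops. I hand in.

```bash
python3 -c "
from rig import arm;print(arm.sign_off())"
```

```text
the job is handed in; nothing more can be done
None
```

I handed the job in at about 24 s: the last pictures show the four plates flush against both stops and the weight standing free on the middle of the stack. The hand-in gave no verdict.

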